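# Hold the spring clip gaping over the price card

### The arm

A 6-joint arm with a two-finger parallel gripper is mounted at the origin on a cart in front of the work surface, level with it; the furniture and walls round the work are solid. World frame = base frame: x ahead of the robot, y to its left, z up, the work surface at z = 0. Lengths are in mm, angles in rad, forces in N, time in s.
With the tool pointing down it reaches from about 275 to 750 mm from the base axis. Payload 10.2 kg.
Tool frame: the origin (TCP) lies at the centre of the arm's flange, where the gripper is bolted on; the fingertips stand 173 mm ahead of it and the grasp point (between the pads) lies 155 mm ahead of it; z points along the fingers, y is the line along which they close (so a half turn about z gives the same grasp; the last joint's range is limited). The gripper opens to 85 mm and grips with 20 to 120 N. Pads are 22 mm wide; open, the fingers measure 114 mm over their backs; the gripper's body (76 mm by 85 mm) begins 54 mm behind the grasp point. The pads swing forward as they close: fully open they stand 13 mm farther back than shut.
Start: joints at [0.973, 0.313, 1.498, -0, 1.331, -0.223], TCP at [192.209, 488.557, 404.694] pointing down, gripper open.
Joint ranges: [-2.94, 2.94], [-0.97, 2.17], [0.19, 2.56], [-1.23, 4.37], [0.02, 3.11], [-2.88, 2.88]. Speed limits (rad/s): [2.39, 2.39, 3.01, 3.14, 3.14, 3.14].

### API

Orientations are given as a unit quaternion [w, x, y, z].
In Python, from rig import status, capture, camera_info, ticket gives the robot as it stands.
- The arm moves only by the shell command python3 -m crank 'ROWS' [FORCE]. ROWS is JSON, a list of rows, each a list of 7 numbers: the shift along the tool's x, y, z as a fraction of full scale, then the turn, a rotation vector about the tool's x, y, z as a fraction of full scale, then the closure, from 0 (fully open) to 1 (shut). A call has 1 to 12 rows; each row is the pose to reach, as a shift and turn from the pose commanded when the call began, along the tool's axes at that moment; what a row does not reach only later rows make up. Full scale, the value 1, is 0.1 m for a shift and 45 degrees for a turn. A row lasts 1/10 s, in which the tool goes at most 50 mm and 8.59 degrees, less where a joint would pass 70% of its speed; a pose out of reach is approached as far as the arm can. A call with a number of a shift or a turn outside -1 to 1 is refused whole. A call with a gripper value outside its range is refused whole. The fingers move at their own pace and stop on an object; FORCE is the grip in N (left out, the last holds). Time passes only in rows, so rows that repeat a pose let the fingers close. It gives the time, the measured TCP pose, the force, the opening and the grip force at its end, in the units of the state.
- status.sense(): the state, without advancing time (a new reading comes with each control period).
- capture(name): name is "side" or "top"; returns (picture, depth): 384x512x3 uint8, red, green, blue; 384x512 float32, mm along the optical axis (not along the pixel's ray), 0 where there is no reading.
- camera_info(name): a dict with "K" (3x3 intrinsics, pixels), "D" ([k1, k2, p1, p2, k3] as OpenCV has them; the pictures are not rectified), "camera_from_world" (4x4, takes a point from world to camera coordinates). Camera axes: x right, y up, looking along -z (the intrinsics and any distortion apply to the point x, -y, -z); pixel columns grow to the right and rows downward; lengths in mm; the calibration is good to about 2 mm. A picture is of the moment at which its call begins. camera_info takes no time and is no camera call.
- ticket.finish_job(): hands the job in; it is judged then, once.
The state is a dict: "time_s": time; "joints": joint angles; "dq": joint speeds; "tau": joint torques, N m; "eef_pos": TCP position; "ee_rot": TCP orientation; "force": force on the tool from outside, world axes, zero at the start; "wrist_torque": the same for the moment, N m; "grip_width": opening from 0.0 (shut) to 1.0 (fully open); "grip_force": force on a finger pad.
Only numpy, scipy, OpenCV 4.12 (cv2) and the standard library are available. Lean on these libraries where they do the work, as an engineer would, in place of code of your own. Each camera call takes 0.05 s, during which the arm holds its last target. There are 200 camera calls.

### The job

Squeeze the spring clip open, take it off its parking rail and turn it so that its ticket plate faces the same way as the front of the price card, then lower it over the middle of the card's top edge and keep it squeezed wide open there, one jaw on each side of the card and neither touching it, so that I can slip today's price sheet in under it. Finish while still holding the clip open like that: do not let it snap shut or put it down. Be gentle with the card, and leave everything else on the counter where it is.

Things in the scene. Friction and masses are not known exactly. Their poses are not given: they have to be found in the camera images.
- clip: Front half of a grey spring clip like a large clothes peg (94 mm tall, 75 g in all), upright on the rail, handles up, jaws down; the rear half is hinged to it. Origin: middle of the pivot. x points from front to rear, y along the pivot, z up. At the start its axes are parallel to the rail's, pivot 29 mm above the rail's edge. Held symmetrically wide open, this half leans 0.25 rad.
- clip_grip (a point): Point midway between the two handles, 32 mm above the pivot: squeeze here along the clip's x. Handles are 24 mm wide (y). Closed they splay in a V, 51 mm over their outsides at the top (43 mm above the pivot); fully squeezed they are parallel, 28 mm over their outsides, 5 to 48 mm above the pivot, against a stop. Axes as clip.
- ticket_plate (a point): Middle of the clip's ticket plate: flat metal plate 44 mm wide (y), 26 mm tall, on the outside of the front jaw, facing the clip's -x; 12 mm in front of the pivot and 22 mm below it.
- clip_jaw (a joint): Hinge between the clip's halves, rad: -0.09 jaws shut, 0 jaws 4 mm apart as on the rail, 0.5 fully open at the stop. A spring closes it: about 10 N on the handles opens it fully, so a 20 to 30 N grip with the gripper commanded shut holds it wide open without harm.
- front_tip (a point): Lower end of the front jaw (the one with the ticket plate), on its inner face, 45 mm below the pivot. Fully open, the jaws gape 26 mm at the tips, 17 mm 18 mm higher up; a card can enter to 8 mm below the pivot.
- rear_tip (a point): Lower end of the rear jaw, on its inner face, 45 mm below the pivot.
- clip_rail: Parking rail, fixed: dark wooden foot 54 x 80 x 12 mm with an upright metal strip 4 mm thick (x), 64 mm wide (y), top edge 58 mm above the counter. Origin: middle of the foot's underside, below the strip. The clip sits over the middle of its top edge, jaw tips 16 mm below the edge.
- card_stand: Price card, fixed: stiff white card 4 mm thick (x), 100 mm wide (y), upright in a wooden foot 18 mm high; top edge 115 mm above the counter. Origin: on the counter below the card's middle. Front is -x: there the foot sticks out 47 mm and ends in a raised lip, and the card has round spots; behind it sticks out only 19 mm.
- card_top (a point): Middle of the card's top edge, 115 mm above the counter; axes as the card stand's.
- calculator: Pocket calculator 120 x 74 x 15 mm lying on the counter between the two stands; leave alone.
- weight_200: Larger brass scale weight, 29 mm wide, 45 mm tall; leave alone.
- weight_100: Smaller brass scale weight, 23 mm wide, 36 mm tall; leave alone.
- honey_jar_6: Honey jar, 83 mm wide, 123 mm tall; leave alone.
- spare_lid: Loose jar lid, 77 mm wide, 14 mm tall; leave alone.
- marker_black: Marker pen 132 mm long, 17 mm thick, at the counter's front edge; leave alone.
- soap_8: White bar of soap with rounded edges, 48 x 49 x 26 mm; leave alone.
- rubber_stamp: Rubber stamp with a wooden handle, 68 mm tall; leave alone.
Mind the look-alikes: they are no part of the job. What is shaped like the clip but orange is not meant.

How it is judged:
By the outcome, as a careful person would: the job done as asked, in the order asked, and still so for the second after the job is handed in, while the arm keeps its last pose, push and grip.
It also fails if it takes over 38 s, if anything falls off the work surface, if the arm or the gripper's body presses on something with over 40 N, if the wrist force passes 120 N, or if a joint passes its speed limit or range.

## Working session

There is one attempt and no reset: what is moved stays moved. The work goes in short steps, Python scripts to look and compute and a shell command to move; the robot and the scene stay as the last step left them, time stands still between calls to the robot, and variables do not carry over. Pictures are saved under pics/ and viewed, at most 10 in all, crops included, and the job is handed in when it is done.

```bash
mkdir -p pics; ls; cat > h.py <<'E'
import numpy as np, cv2
from rig import status, capture, camera_info, ticket
def cam(n):
    i=camera_info(n); return np.array(i["K"],float),np.array(i["D"],float),np.array(i["camera_from_world"],float)
def unproj(n,uv,d):
    K,D,T=cam(n); uv=np.atleast_2d(np.array(uv,float)); d=np.atleast_1d(d)
    p=cv2.undistortPoints(uv[:,None],K,D)[:,0]
    c=np.c_[p[:,0]*d,-p[:,1]*d,-d,np.ones(len(d))]
    return (np.linalg.inv(T)@c.T).T[:,:3]
def proj(n,P):
    K,D,T=cam(n); P=np.atleast_2d(np.array(P,float)); c=(T@np.c_[P,np.ones(len(P))].T).T[:,:3]*[1,-1,-1]
    return cv2.projectPoints(c,np.zeros(3),np.zeros(3),K,D)[0][:,0]
def cloud(n,d):
    v,u=np.nonzero(d>0); P=unproj(n,np.c_[u,v],d[v,u]); o=np.full(d.shape+(3,),np.nan); o[v,u]=P; return o
def snap(n,tag):
    p,d=capture(n); cv2.imwrite(f"pics/{tag}_{n}.png",p[:,:,::-1]); np.savez(f"pics/{tag}_{n}.npz",p=p,d=d); return p,d
E
python3 - <<'E'
from h import *
ims=[snap(n,"a")[0] for n in("top","side")]
s=status.sense(); print({k:np.round(v,3) for k,v in s.items()})
for n in("top","side"):
    K,D,T=cam(n); print(n,np.round(K,1).tolist(),D,np.round(T,3).tolist())
E
```

```text
pics
{'time_s': np.float64(0.1), 'joints': array([ 0.973,  0.313,  1.498,  0.   ,  1.331, -0.223]), 'dq': array([ 0.002, -0.002, -0.002,  0.001,  0.   , -0.001]), 'tau': array([ 5.0000e-03, -4.1289e+01, -2.6014e+01, -0.0000e+00,  3.0000e-03,
        0.0000e+00]), 'eef_pos': array([192.177, 488.525, 404.224]), 'ee_rot': array([-0.   ,  0.186,  0.982, -0.   ]), 'force': array([ 1.084,  0.674, -0.257]), 'wrist_torque': array([ 0.03 , -0.028, -0.008]), 'grip_force': np.float64(0.0), 'grip_width': np.float64(0.997)}
top [[367.5, 0.0, 251.5], [0.0, 367.5, 193.9], [0.0, 0.0, 1.0]] [-0.02447295  0.          0.          0.          0.        ] [[0.004, -1.0, -0.024, -102.336], [0.99, 0.0, 0.14, -530.831], [-0.14, -0.024, 0.99, -1061.282], [0.0, 0.0, 0.0, 1.0]]
side [[440.8, 0.0, 256.9], [0.0, 440.8, 184.6], [0.0, 0.0, 1.0]] [-0.14341274  0.          0.          0.          0.        ] [[0.898, -0.44, 0.004, -521.728], [0.278, 0.576, 0.769, -179.604], [-0.341, -0.689, 0.639, -1180.638], [0.0, 0.0, 0.0, 1.0]]
```

View pics/a_top.png

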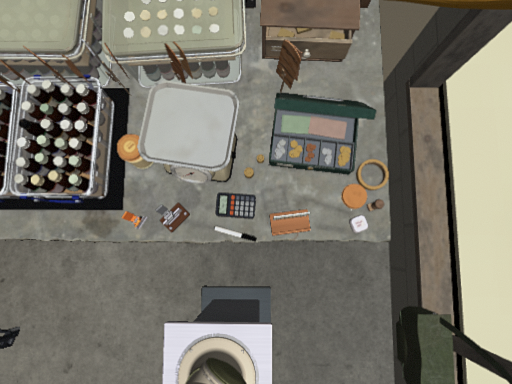

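View pics/a_side.png

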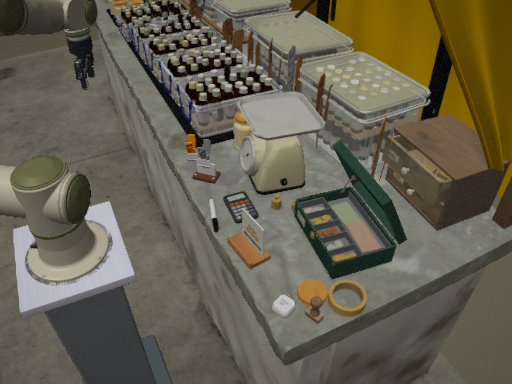

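The top view shows the calculator (236,205), a card stand (290,222), an orange clip-like item (135,217) and a grey clip on a dark foot (174,217). In the side view these are at about (240,207), (250,240), (190,145) and (205,165). I'll enlarge both clip candidates and the card.

```bash
python3 - <<'E'
from h import *
a=np.load("pics/a_top.npz")["p"];b=np.load("pics/a_side.npz")["p"]
def c(p,u,v,w,h): return cv2.resize(p[v:v+h,u:u+w],(400,300),interpolation=cv2.INTER_CUBIC)
o=np.vstack([np.hstack([c(b,180,130,52,39+17)[:, :],c(b,220,200,60,75)]),np.hstack([c(a,112,190,88,66),c(a,256,196,64,48)])])
cv2.imwrite("pics/b.png",o[:,:,::-1])
E
```

```text
(no output)
```

View pics/b.png

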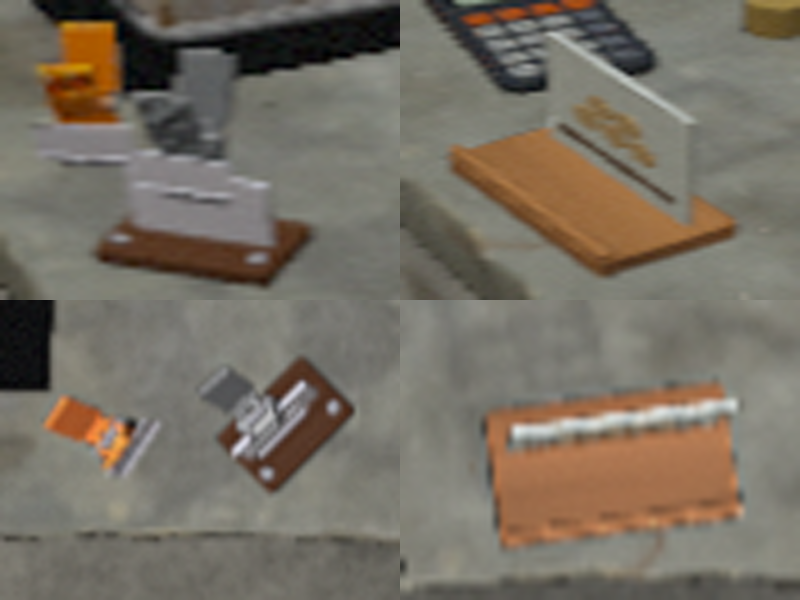

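The grey clip is at top (174,217) and side (205,160), on the dark foot, with its plate to the lower right. The orange look-alike at top (135,217) is excluded. The card's spots and the long part of the foot with the lip face the robot (image down). Next I'll measure both from the two clouds.

```bash
python3 - <<'E'
from h import *
o=[]
for n in("top","side"):
    z=np.load(f"pics/a_{n}.npz"); C=cloud(n,z["d"]); P=C.reshape(-1,3); col=z["p"].reshape(-1,3)
    ok=~np.isnan(P[:,0]); P=P[ok];col=col[ok]
    m=(abs(P[:,2])<6)&(P[:,0]>380)&(P[:,0]<520)&(abs(P[:,1])<300); print(n,"counter z",np.median(P[m,2]),P[m,2].std(),m.sum())
    np.savez(f"pics/c_{n}.npz",P=P,c=col)
    for nm,c in(("clip",(465,110)),("card",(450,-215))):
        m=(abs(P[:,0]-c[0])<110)&(abs(P[:,1]-c[1])<110)&(P[:,2]>4)
        Q=P[m]; print(nm,len(Q)); 
        h=np.histogram(Q[:,2],bins=np.arange(0,160,10)); print(h[0])
        for lo,hi in((40,62),(62,100),(100,140)):
            q=Q[(Q[:,2]>lo)&(Q[:,2]<hi)]
            if len(q): print(lo,len(q),q.mean(0).round(1),q.min(0).round(1),q.max(0).round(1))
# scatter: top-down colour plots, 2 px/mm
for nm,(cx,cy) in(("clip",(465,120)),("card",(450,-215))):
    tiles=[]
    for n in("top","side"):
        z=np.load(f"pics/c_{n}.npz");P,c=z["P"],z["c"]
        im=np.zeros((300,400,3),np.uint8)
        od=np.argsort(P[:,2])
        for p,cc in zip(P[od],c[od]):
            u=int(200-(p[1]-cy)*2);v=int(150-(p[0]-cx)*2)
            if 1<u<398 and 1<v<298 and p[2]>3: 
                h=int(min(255,p[2]*2)); im[v-1:v+2,u-1:u+2]=cv2.applyColorMap(np.uint8([[h]]),cv2.COLORMAP_JET)[0,0]
        tiles.append(im)
    o.append(np.hstack(tiles))
cv2.imwrite("pics/d.png",np.vstack(o))
E
```

```text
top counter z -0.4197277840571587 2.2130489278522876 5419
clip 895
[169 295   4  12  57  72  29  16  47  53  25  17  35  11   0]
40 137 [526.7  92.8  51.1] [442.2  32.3  40.3] [575.  156.4  62. ]
62 137 [488.5 114.7  84.7] [441.5  12.5  62.1] [574.6 219.9  99.2]
100 88 [482.5 126.9 118.3] [440.6  15.  100. ] [574.6 160.2 132.9]
card 990
[ 82 604 177   9   7   7  11   9  10   9  11  54   0   0   0]
40 15 [ 462.3 -214.6   49.4] [ 457.4 -256.    40.5] [ 467.7 -175.9   61.9]
62 38 [ 461.7 -209.1   79.7] [ 456.1 -261.9   62.9] [ 468.7 -164.    99.8]
100 65 [ 463.9 -214.5  112.9] [ 456.  -260.7  100.8] [ 470.1 -165.2  118.1]
side counter z -0.8162654530414102 2.182042072663857 3242
clip 892
[ 95 206  46  48  64  79  54  48  39  46  50  45  36   6   0]
40 151 [521.1  94.8  51.2] [441.2  20.1  40. ] [574.8 157.4  61.7]
62 179 [492.  102.9  80.1] [441.6  11.9  62.3] [574.9 219.6  99.9]
100 137 [477.  123.3 115.1] [439.8   9.4 100.8] [574.5 161.7 132.9]
card 1399
[ 98 591 169  61  54  56  63  53  65  62  60  67   0   0   0]
40 124 [ 461.1 -217.6   51.2] [ 453.3 -262.4   40.3] [ 470.4 -164.9   61.9]
62 229 [ 461.2 -218.7   81.4] [ 453.3 -264.6   62.3] [ 470.5 -165.7   99.8]
100 127 [ 461.5 -216.1  109.6] [ 454.3 -262.6  100.2] [ 469.6 -163.7  118.1]
```

View pics/d.png

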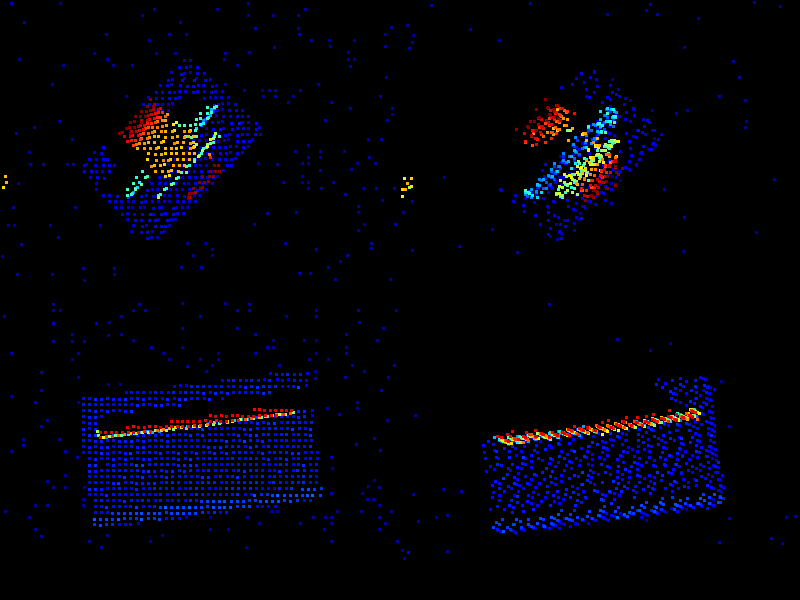

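```bash
python3 - <<'E'
from h import *
def rect(Q):
    r=cv2.minAreaRect(Q[:,:2].astype(np.float32)); b=cv2.boxPoints(r); e=max([b[1]-b[0],b[2]-b[1]],key=np.linalg.norm)
    return np.round(r[0],1),np.round(r[1],1),round(np.arctan2(e[1],e[0]),3)
def ax(Q):
    q=Q[:,:2]-Q[:,:2].mean(0); w,v=np.linalg.eigh(q.T@q); e=v[:,1]; return np.arctan2(e[1],e[0])
for n in("top","side"):
    P=np.load(f"pics/c_{n}.npz")["P"]
    R=P[(np.hypot(P[:,0]-475,P[:,1]-118)<62)]
    F=R[(R[:,2]>8)&(R[:,2]<17)]; print(n,"foot",len(F),rect(F),"z",np.median(F[:,2]))
    C=P[(abs(P[:,0]-461)<16)&(abs(P[:,1]+214)<60)]
    T=C[(C[:,2]>112)&(C[:,2]<119)]; A=C[(C[:,2]>30)]
    print(" card top",rect(T),"z",np.percentile(T[:,2],[50,95]).round(1)," all",rect(A),"ax",ax(A).round(3),ax(T).round(3))
    G=P[(abs(P[:,0]-445)<45)&(abs(P[:,1]+214)<70)&(P[:,2]>12)&(P[:,2]<30)]; print(" card foot",rect(G))
    yaw=rect(F)[2]; e=np.array([np.cos(yaw),np.sin(yaw)]); nx=np.array([-e[1],e[0]])
    if nx[1]<0: nx=-nx   # clip x: away from plate, towards +y
    c=rect(F)[0]; L=(R[:,:2]-c)@np.c_[nx,e]
    print(" yaw of clip x",np.arctan2(nx[1],nx[0]).round(3))
    for lo in range(16,136,8):
        m=(R[:,2]>=lo)&(R[:,2]<lo+8); l=L[m]
        if m.sum()>3: print("  z",lo,m.sum(),"x",l[:,0].min().round(1),l[:,0].max().round(1),"neg/pos med",np.median(l[l[:,0]<0,0]).round(1) if (l[:,0]<0).any() else None,np.median(l[l[:,0]>0,0]).round(1) if (l[:,0]>0).any() else None,"y",l[:,1].min().round(1),l[:,1].max().round(1))
    O=P[(abs(P[:,0]-470)<60)&(P[:,1]>170)&(P[:,1]<290)&(P[:,2]>8)]
    lo=(O[:,:2]-c)@np.c_[nx,e]; print(" orange: x",np.percentile(lo[:,0],[0,2,50,98]).round(1),"y",np.percentile(lo[:,1],[2,98]).round(1),"z",np.percentile(O[:,2],[2,98]).round(1),len(O))
E
```

```text
top foot 283 (array([464.4, 134.6]), array([53.5, 79.5]), np.float32(-0.767)) z 11.594665262409762
 card top (array([ 464.2, -212.8]), array([ 4. , 96.4]), np.float32(-1.431)) z [114.7 117.7]  all (array([ 463.8, -212.9]), array([ 4.8, 98.5]), np.float32(-1.433)) ax 1.698 1.701
 card foot (array([ 450.4, -215.2]), array([ 66. , 116.2]), np.float32(-1.445))
 yaw of clip x 0.804
  z 16 14 x -23.4 22.7 neg/pos med -10.5 20.4 y -31.4 37.7
  z 32 5 x -1.8 -0.4 neg/pos med -1.1 None y -27.7 30.5
  z 40 6 x -2.0 0.5 neg/pos med -1.3 0.5 y -28.5 25.4
  z 48 24 x -12.3 3.3 neg/pos med -11.3 1.4 y -31.0 32.0
  z 56 29 x -12.7 5.9 neg/pos med -10.8 2.0 y -28.8 30.7
  z 64 6 x -11.8 -7.0 neg/pos med -11.2 None y -20.8 19.2
  z 72 5 x -11.4 7.9 neg/pos med -10.2 7.9 y 10.1 21.7
  z 80 18 x -8.1 9.3 neg/pos med -3.0 6.0 y -11.0 13.1
  z 88 58 x -15.1 13.9 neg/pos med -5.5 7.0 y -12.3 13.5
  z 96 14 x 12.9 15.9 neg/pos med None 14.9 y -10.7 10.6
  z 104 12 x -16.2 17.9 neg/pos med -16.2 16.8 y -9.9 11.5
  z 112 13 x 17.0 21.5 neg/pos med None 18.7 y -11.5 11.9
  z 120 24 x -24.3 25.1 neg/pos med -2
[... 755 characters left out ...]
z 48 27 x -10.0 5.7 neg/pos med -7.3 2.5 y -29.0 30.0
  z 56 28 x -15.2 7.5 neg/pos med -8.4 4.9 y -29.4 26.8
  z 64 28 x -13.3 11.8 neg/pos med -7.5 11.1 y -20.2 19.0
  z 72 29 x -12.1 5.1 neg/pos med -6.5 5.1 y -19.4 19.8
  z 80 12 x -9.8 17.8 neg/pos med -6.8 15.7 y -9.3 11.1
  z 88 26 x -12.3 23.7 neg/pos med -9.2 15.0 y -9.9 13.8
  z 96 31 x -16.2 23.7 neg/pos med -13.5 18.8 y -11.5 13.6
  z 104 31 x -17.1 24.4 neg/pos med -15.4 20.6 y -11.2 15.7
  z 112 35 x -20.1 27.1 neg/pos med -17.4 22.5 y -11.4 13.7
  z 120 28 x -21.9 31.1 neg/pos med -18.5 23.9 y -13.1 13.2
  z 128 14 x -24.2 30.2 neg/pos med -20.0 27.0 y -9.5 9.7
 orange: x [48.9 51.7 67.  99.5] y [-96.9 -58.2] z [11.2 89.1] 251
```

```bash
python3 -m crank '[[-0.19,-0.115,0,0,0,0,0],[-0.38,-0.23,0,0,0,0,0],[-0.57,-0.345,0,0,0,0,0],[-0.76,-0.46,0,0,0,0,0],[-0.955,-0.575,0,0,0,0,0]]'
```

```text
time_s: 0.6
eef_pos: [260.4, 399.3, 404.4]
ee_rot: [-0.0, 0.186, 0.983, -0.0]
force: [-0.2, 0.8, 0.3]
grip_width: 0.999
grip_force: 0.0
```

```bash
python3 -m crank '[[-0.19,-0.115,0,0,0,0,0],[-0.38,-0.23,0,0,0,0,0],[-0.57,-0.345,0,0,0,0,0],[-0.76,-0.46,0,0,0,0,0],[-0.955,-0.575,0,0,0,0,0]]' >/dev/null
python3 -m crank '[[-0.19,-0.115,0,0,0,0,0],[-0.38,-0.23,0,0,0,0,0],[-0.57,-0.345,0,0,0,0,0],[-0.76,-0.46,0,0,0,0,0],[-0.955,-0.575,0,0,0,0,0]]' >/dev/null
python3 -m crank '[[-0.19,-0.115,0,0,0,0.1,0],[-0.38,-0.23,0.1,0,0,0.2,0],[-0.57,-0.345,0.2,0,0,0.3,0],[-0.76,-0.46,0.3,0,0,0.4,0],[-0.955,-0.575,0.4,0,0,0.49,0],[-0.955,-0.575,0.4,0,0,0.49,0],[-0.955,-0.575,0.4,0,0,0.49,0]]'
python3 - <<'E'
from h import *
for n in("top","side"):snap(n,"e")
from scipy.spatial.transform import Rotation as R
s=status.sense();q=s["ee_rot"];M=R.from_quat(np.roll(q,-1)).as_matrix();t=s["eef_pos"];print(t,M.round(3).tolist(),s["joints"].round(3))
for n in("top","side"):
    z=np.load(f"pics/e_{n}.npz");P=cloud(n,z["d"]).reshape(-1,3);P=P[~np.isnan(P[:,0])]
    L=(P-t)@M
    m=(abs(L[:,0])<40)&(abs(L[:,1])<75)&(L[:,2]>20)&(L[:,2]<178)
    L=L[m];print(n,len(L))
    for a in range(20,178,16):
        l=L[(L[:,2]>=a)&(L[:,2]<a+16)]
        if len(l)>3:print(a,len(l),"x",np.percentile(l[:,0],[2,50,98]).round(1),"y",np.percentile(l[:,1],[2,25,75,98]).round(1))
    P0=np.load(f"pics/c_{n}.npz")["P"]
    K=P0[(np.hypot(P0[:,0]-464,P0[:,1]-134)<50)&(P0[:,2]>40)]
    b,_,V=np.linalg.svd(np.c_[K[K[:,2]<58][:,:2]-K[K[:,2]<58][:,:2].mean(0)],full_matrices=False); print("strip dir",np.arctan2(V[0,1],V[0,0]))
E
```

```text
time_s: 2.3
eef_pos: [463.4, 134.7, 364.5]
ee_rot: [-0.0, 0.371, 0.929, -0.0]
force: [-0.8, -0.0, 0.0]
grip_width: 1.0
grip_force: 0.0
[463.12895532 135.22159639 365.01278768] [[-0.726, 0.688, 0.0], [0.688, 0.726, 0.0], [-0.0, 0.0, -1.0]] [ 0.041  0.256  1.682  0.     1.204 -0.772]
top 275
52 111 x [-14.   -3.6  10. ] y [-68.3 -64.8 -49.7 -36.3]
68 49 x [-19.   -8.8   9. ] y [-70.7 -69.4 -31.2 -23.7]
84 65 x [-19.  -10.5  11.3] y [-72.4 -70.1 -36.3 -26.7]
100 42 x [-14.7  -9.4   8.4] y [-74.3 -72.6 -52.  -42. ]
148 4 x [-13.1 -12.2  -8.8] y [-48.9 -48.9 -46.  -43.6]
strip dir 2.3523129518711903
side 901
20 140 x [-39.  -15.3  29.3] y [-39.1 -35.2 -21.4   3. ]
36 99 x [-38.5 -12.3  22.9] y [-38.6 -36.2 -23.5   7.6]
52 121 x [-18.6  -6.3   9.1] y [-70.  -65.1 -33.3  11. ]
68 132 x [-21.2 -12.1  10.9] y [-73.6 -67.6 -14.2  58.9]
84 130 x [-19.  -11.6  10.5] y [-73.6 -67.5  16.3  65.6]
100 103 x [-17.4 -10.5  10.3] y [-74.1 -69.8  37.1  67.6]
116 55 x [-13.9  -5.1   5.2] y [-58.1 -52.2  43.8  49.7]
132 73 x [-14.1  -6.4   9.3] y [-57.1 -52.8  42.7  47.6]
148 48 x [-11.7  -5.1   9.6] y [-55.  -48.8  43.2  47.4]
strip dir -0.7241551164794249
```

```bash
python3 - <<'E'
from h import *
a=np.load("pics/e_top.npz")["p"];b=np.load("pics/e_side.npz")["p"]
f=lambda p,u,v,w,h:cv2.resize(p[v:v+h,u:u+w],(400,400),interpolation=cv2.INTER_CUBIC)
cv2.imwrite("pics/f.png",np.hstack([f(a,124,160,100,100),f(b,150,60,130,130)])[:,:,::-1])
E
```

```text
(no output)
```

View pics/f.png

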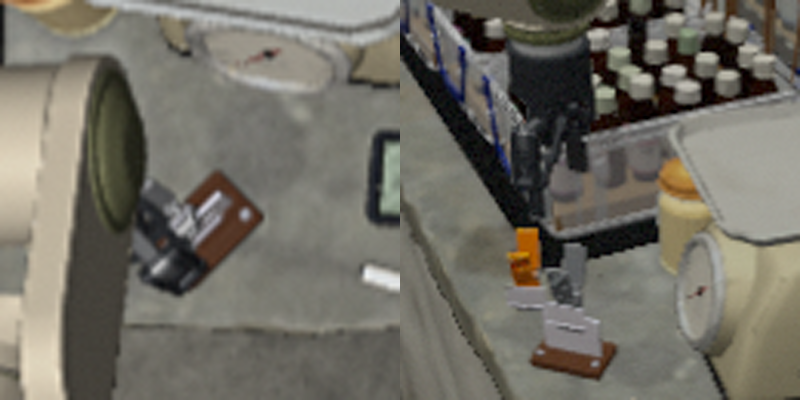

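```bash
python3 -m crank '[[0,-0.005,0.2,0,0,0,0],[0,-0.01,0.45,0,0,0,0],[0,-0.015,0.65,0,0,0,0],[0,-0.015,0.8,0,0,0,0],[0,-0.015,0.88,0,0,0,0],[0,-0.015,0.92,0,0,0,0],[0,-0.015,0.92,0,0,0,0],[0,-0.015,0.92,0,0,0,0.2],[0,-0.015,0.92,0,0,0,0.3],[0,-0.015,0.92,0,0,0,0.36],[0,-0.015,0.92,0,0,0,0.36]]' 25
python3 - <<'E'
from h import *
snap("side","g")
from scipy.spatial.transform import Rotation as R
s=status.sense();q=s["ee_rot"];M=R.from_quat(np.roll(q,-1)).as_matrix();t=s["eef_pos"];print(t)
for n in("side",):
    z=np.load(f"pics/g_{n}.npz");P=cloud(n,z["d"]).reshape(-1,3);P=P[~np.isnan(P[:,0])]
    L=(P-t)@M;m=(abs(L[:,0])<30)&(abs(L[:,1])<70)&(L[:,2]>110)&(L[:,2]<235)
    L=L[m]
    for a in range(110,235,10):
        l=L[(L[:,2]>=a)&(L[:,2]<a+10)]
        if len(l)>3:print(a,len(l),"x",np.percentile(l[:,0],[2,50,98]).round(1),"y",np.percentile(l[:,1],[2,25,50,75,98]).round(1))
p=np.load("pics/g_side.npz")["p"]; cv2.imwrite("pics/g.png",cv2.resize(p[110:190,165:255],(720,600)[:2],interpolation=cv2.INTER_CUBIC)[:,:,::-1])
E
```

```text
time_s: 3.5
eef_pos: [462.6, 133.6, 273.0]
ee_rot: [0.0, 0.371, 0.929, 0.0]
force: [0.6, 0.9, -0.2]
grip_width: 0.644
grip_force: 0.3
[462.53051212 133.59986721 272.94126483]
110 61 x [-15.  -10.5   8.5] y [-61.5 -55.7 -49.6  26.1  56.2]
120 28 x [-15.5 -10.1   3. ] y [-46.2 -33.8  30.3  32.8  54.8]
130 30 x [-13.3  -7.1   3.1] y [-40.8 -31.9  25.8  30.   35.3]
140 48 x [-13.6  -6.1   5. ] y [-42.  -36.9   0.   24.4  33.2]
150 49 x [-14.5  -5.2   8.1] y [-42.5 -36.4  17.7  22.   30.5]
160 36 x [-14.2  -7.3   8.4] y [-39.2 -26.2  16.8  19.4  29. ]
170 25 x [-14.2  -6.6   5.6] y [-22.7  13.1  15.7  16.9  22.2]
180 20 x [-12.4  -6.2   2.9] y [-12.2  -7.    6.1  12.6  18.5]
190 30 x [-17.4  -3.9  16. ] y [-11.4  -9.5  -8.2  -6.1   2.2]
200 34 x [-19.    0.1  21.5] y [-12.2 -10.1  -8.4  -7.4   8.3]
210 39 x [-26.6   0.3  28.5] y [-16.2 -11.2  -8.9  -4.9   2.7]
220 24 x [-28.3 -12.8  25.3] y [-10.8  -5.6  -3.8  -0.4   2.6]
230 11 x [-29.7  -7.9  24.3] y [-4.3 -1.3 -0.1  0.2  2.4]
```

View pics/g.png

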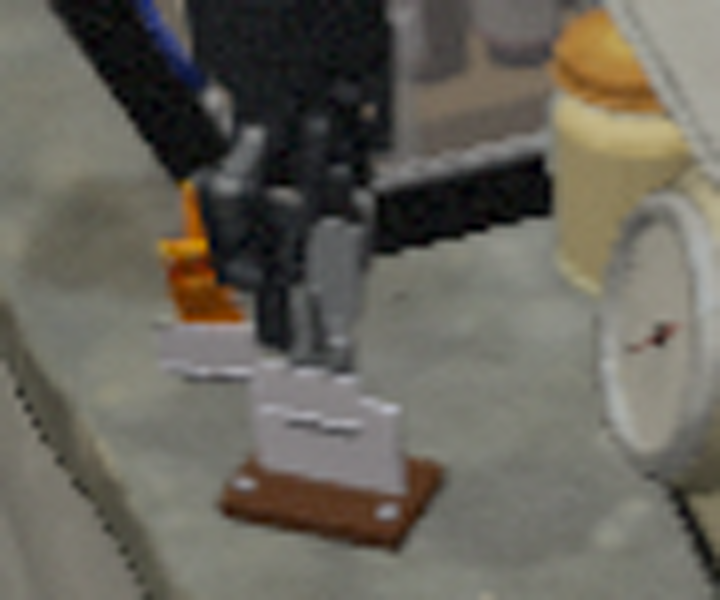

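The side crop shows both fingers around the grey handles (about (310,270) in the crop), with the plate and strip centred below them. Now I'll squeeze.

```bash
python3 -m crank '[[0,0,0,0,0,0,0.42],[0,0,0,0,0,0,0.48],[0,0,0,0,0,0,0.54],[0,0,0,0,0,0,0.6],[0,0,0,0,0,0,0.66],[0,0,0,0,0,0,0.75],[0,0,0,0,0,0,1],[0,0,0,0,0,0,1],[0,0,0,0,0,0,1],[0,0,0,0,0,0,1]]' 25
python3 - <<'E'
from h import *
snap("side","k")
p=np.load("pics/k_side.npz")["p"]; cv2.imwrite("pics/k.png",cv2.resize(p[120:180,180:250],(700,600),interpolation=cv2.INTER_CUBIC)[:,:,::-1])
s=status.sense();print(s["grip_width"]*85,s["grip_force"],s["force"],s["eef_pos"])
E
```

```text
time_s: 4.55
eef_pos: [462.4, 133.6, 272.7]
ee_rot: [0.0, 0.371, 0.929, -0.0]
force: [0.4, 0.2, -0.9]
grip_width: 0.318
grip_force: 28.4
26.784830892688497 28.45051199197769 [-0.18976301  0.1773003  -0.95687023] [462.4584025  133.59775038 272.69929151]
```

View pics/k.png

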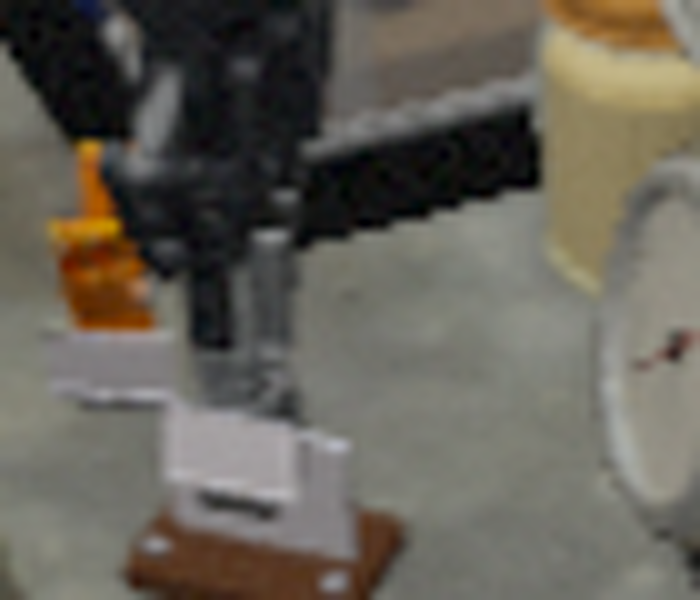

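Squeezed to the stop, with the plate hinged outwards in the crop at (235,450) and no force on the rail. Now I'll lift straight up and carry it over.

```bash
python3 -m crank '[[0,0,-0.05,0,0,0,1],[0,0,-0.15,0,0,0,1],[0,0,-0.3,0,0,0,1],[0,0,-0.5,0,0,0,1],[0,0,-0.7,0,0,0,1],[0,0,-0.88,0,0,0,1],[0,0,-1,0,0,0,1],[0,0,-1,0,0,0,1]]' 25
python3 -m crank '[[-0.08,-0.08,0,0,0,0,1],[-0.2,-0.21,0,0,0,0,1],[-0.35,-0.37,0,0,0,0,1],[-0.5,-0.53,0,0,0,0,1],[-0.65,-0.68,0,0,0,0,1],[-0.8,-0.84,0,0,0,0,1]]' 25
python3 -m crank '[[-0.16,-0.17,0,0,0,0,1],[-0.32,-0.34,0,0,0,0,1],[-0.48,-0.5,0,0,0,0,1],[-0.64,-0.67,0,0,0,0,1],[-0.8,-0.84,0,0,0,0,1]]' 25
python3 -m crank '[[-0.16,-0.17,0,0,0,0.1,1],[-0.32,-0.34,0,0,0,0.24,1],[-0.48,-0.5,0,0,0,0.38,1],[-0.62,-0.65,0,0,0,0.52,1],[-0.72,-0.76,0,0,0,0.66,1],[-0.77,-0.81,0,0,0,0.78,1],[-0.79,-0.83,0,0,0,0.85,1],[-0.79,-0.83,0,0,0,0.85,1],[-0.79,-0.83,0,0,0,0.85,1],[-0.79,-0.83,0,0,0,0.85,1]]' 25
cat > m.py <<'E'
from h import *
import sys
from scipy.spatial.transform import Rotation as R
tag=sys.argv[1]
s=status.sense();q=s["ee_rot"];M=R.from_quat(np.roll(q,-1)).as_matrix();t=s["eef_pos"]
print("TCP",t.round(2),"yaw y",np.arctan2(M[1,1],M[0,1]).round(4),"tilt",M[2].round(4),"w",s["grip_width"]*85,s["grip_force"],s["force"].round(1))
for n in("top","side"):
    p,d=snap(n,tag);P=cloud(n,d).reshape(-1,3);P=P[~np.isnan(P[:,0])]
    L=(P-t)@M
    for nm,S in(("tool",(abs(L[:,0])<60)&(abs(L[:,1])<45)&(L[:,2]>120)&(L[:,2]<270)),):
        l0=L[S]
        for a in range(120,270,10):
            l=l0[(l0[:,2]>=a)&(l0[:,2]<a+10)]
            if len(l)>3:print(n,a,len(l),"x",np.percentile(l[:,0],[2,50,98]).round(1),"y",np.percentile(l[:,1],[2,25,50,75,98]).round(1))
p=np.load(f"pics/{tag}_side.npz")["p"];a=np.load(f"pics/{tag}_top.npz")["p"]
f=lambda p,u,v,w,h:cv2.resize(p[v:v+h,u:u+w],(400,400),interpolation=cv2.INTER_CUBIC)
cv2.imwrite(f"pics/{tag}.png",np.hstack([f(a,245,170,80,80),f(p,205,180,90,90)])[:,:,::-1])
E
python3 m.py n
```

```text
time_s: 5.4
eef_pos: [462.5, 133.6, 374.4]
ee_rot: [0.002, 0.371, 0.929, 0.001]
force: [0.8, -0.0, -0.9]
grip_width: 0.318
grip_force: 28.4
time_s: 6.0
eef_pos: [462.3, 16.1, 371.7]
ee_rot: [-0.001, 0.371, 0.929, -0.0]
force: [0.5, -0.2, -1.3]
grip_width: 0.316
grip_force: 28.5
time_s: 6.5
eef_pos: [462.3, -100.0, 371.7]
ee_rot: [-0.001, 0.371, 0.929, 0.0]
force: [-0.8, -0.9, -0.5]
grip_width: 0.315
grip_force: 28.5
time_s: 7.5
eef_pos: [462.7, -213.0, 372.4]
ee_rot: [-0.0, 0.654, 0.756, -0.0]
force: [-0.5, -0.9, 0.1]
grip_width: 0.314
grip_force: 28.5
TCP [ 462.75 -212.95  372.4 ] yaw y 0.1448 tilt [ 4.e-04 -5.e-04 -1.e+00] w 26.69788826386953 28.45356971025467 [-0.5 -0.9  0.1]
top 200 6 x [13.2 18.  20.7] y [-14.2 -13.7 -13.3 -11.5 -10.9]
top 210 5 x [10.  15.1 20.2] y [-16.5 -16.1 -15.8 -15.6 -15.2]
top 220 9 x [ 4.6 14.8 20.2] y [-20.  -19.3 -18.5 -17.9 -17.3]
top 250 14 x [18.9 32.6 48. ] y [0.1 0.8 1.8 2.6 3.8]
top 260 7 x [19.8 28.2 44.7] y [-0.1  0.   0.4  2.   3. ]
side 120 106 x [-13.9  -9.1   9.9] y [-42.7 -26.   -1.   19.5  37.4]
side 130 47 x [-12.4  -6.4   9.3] y [-29.4 -17.1  13.7  16.2  21.4]
side 140 69 x [-12.2  -6.   11.3] y [-28.6 -20.8  10.   13.3  25.6]
side 150 66 x [-11.6  -6.1   8.5] y [-28.2 -23.2  -2.1  10.4  22.5]
side 160 49 x [-11.6  -7.3  10.9] y [-27.1 -19.7   9.4  10.5  24.4]
side 170 28 x [-11.7  -5.4  10.5] y [-17.6 -11.7   9.2  10.1  16.5]
side 180 54 x [-10.2  -3.3  10.6] y [-14.5 -10.8   3.8   9.3  11.8]
side 190 39 x [-12.3  -7.    8.4] y [-14.8  -8.   -3.    2.5   9.2]
side 200 58 x [-20.6   0.1  23.1] y [-17.1 -15.3 -14.1 -12.5   9. ]
side 210 48 x [-20.   -4.9  21.1] y [-20.6 -18.3 -16.9 -15.7  12.1]
side 220 56 x [-19.    1.1  23. ] y [-22.5 -20.1 -18.   11.1  12.9]
side 230 11 x [-12.1  -9.   15.1] y [-15.   12.2  13.   13.9  17.1]
side 250 33 x [-48.1 -23.1   3.3] y [-3.8 -2.8 -1.6  0.4  0.9]
side 260 60 x [-49.6  -4.6  43.9] y [-3.7 -2.6 -2.1 -1.3 -0.4]
```

View pics/n.png

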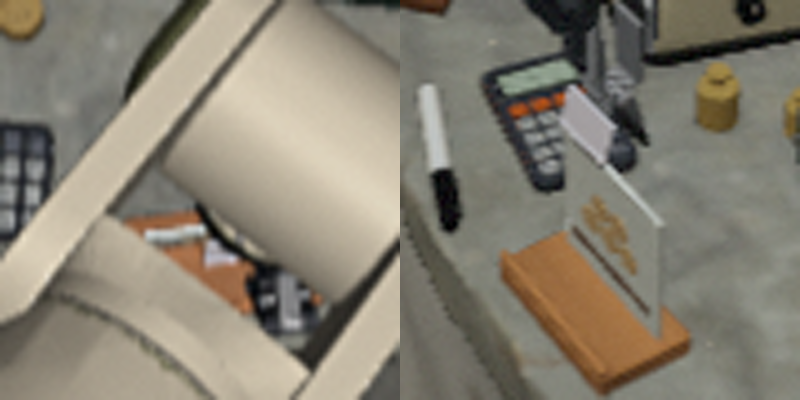

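```bash
python3 - <<'E'
from h import *
from scipy.spatial.transform import Rotation as R
s=status.sense();M=R.from_quat(np.roll(s["ee_rot"],-1)).as_matrix();t=s["eef_pos"]
for n in("top","side"):
    P=cloud(n,np.load(f"pics/n_{n}.npz")["d"]).reshape(-1,3);P=P[~np.isnan(P[:,0])];L=(P-t)@M
    l=L[(abs(L[:,0])>13)&(abs(L[:,0])<24)&(L[:,1]>-27)&(L[:,1]<-8)&(L[:,2]>180)&(L[:,2]<242)]
    k=np.polyfit(l[:,2],l[:,1],1);print(n,len(l),"z",np.sort(l[:,2]).round(0)[[0,1,2,3,-4,-3,-2,-1]],"y=",k.round(3),"at mid",np.polyval(k,[200,210,220,230]).round(1), np.std(l[:,1]-np.polyval(k,l[:,2])).round(2))
    r=L[(abs(L[:,0])<14)&(L[:,1]>3)&(L[:,1]<25)&(L[:,2]>185)&(L[:,2]<245)]
    print(r[np.argsort(r[:,2])][::2].round(0).astype(int).tolist())
# predicted side pixels of plate corners and tips for pivot drop hypotheses, tool y offset 0
def clip(z0):
    th=.25
    f=lambda x,y,z,sg:(np.array([-y,sg*(abs(x)*np.cos(th)-z*np.sin(th)),z0-(abs(x)*np.sin(th)+z*np.cos(th))]))
    return np.array([f(12,22,-9,-1),f(12,-22,-9,-1),f(12,22,-35,-1),f(12,-22,-35,-1)])
for z0 in(186,190,195,200): print(z0,proj("side",clip(z0)@M.T+t).round(1).tolist())
p=np.load("pics/n_side.npz")["p"];o=cv2.resize(p[180:225,228:273],(600,600),interpolation=cv2.INTER_CUBIC)
S=600/45
for z0,c in((186,(255,0,0)),(195,(0,160,0))):
    for u,v in proj("side",clip(z0)@M.T+t): cv2.circle(o,(int((u-228+.5)*S),int((v-180+.5)*S)),4,c,-1)
cv2.imwrite("pics/n2.png",o[:,:,::-1])
E
```

```text
top 14 z [200. 200. 203. 205. 223. 223. 225. 225.] y= [-0.309 50.363] at mid [-11.5 -14.5 -17.6 -20.7] 0.65
[]
side 51 z [201. 201. 202. 202. 224. 225. 225. 227.] y= [-0.286 43.74 ] at mid [-13.4 -16.3 -19.1 -22. ] 1.37
[[-7, 9, 186], [-5, 8, 187], [-4, 6, 187], [3, 10, 187], [7, 5, 188], [-7, 7, 188], [-1, 5, 188], [13, 12, 189], [10, 10, 189], [2, 4, 190], [-6, 10, 190], [-7, 7, 191], [-7, 7, 195], [-11, 4, 196], [-7, 7, 198], [-10, 8, 203], [-4, 9, 207], [-10, 11, 211], [-6, 11, 214], [-12, 12, 217], [4, 12, 219], [2, 13, 220], [10, 9, 221], [9, 12, 222], [-13, 12, 222], [2, 10, 223], [-5, 11, 224], [8, 11, 225], [-12, 12, 226], [8, 11, 227], [3, 11, 228], [-12, 12, 230], [1, 12, 233], [-10, 17, 235], [-12, 16, 235]]
186 [[252.4, 205.8], [242.4, 195.8], [250.2, 214.5], [240.4, 204.4]]
190 [[252.4, 207.1], [242.5, 197.0], [250.3, 215.7], [240.5, 205.6]]
195 [[252.4, 208.6], [242.5, 198.5], [250.3, 217.2], [240.5, 207.0]]
200 [[252.4, 210.1], [242.5, 200.1], [250.3, 218.6], [240.5, 208.5]]
```

View pics/n2.png

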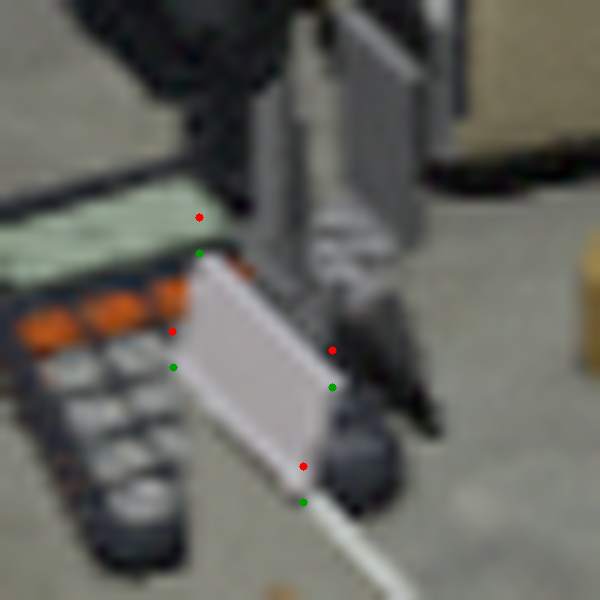

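The projected plate corners match the picture with the pivot 195 mm ahead of the TCP. The clip slid about 9 mm down the pads during the squeeze, and it is centred on the tool and parallel to the card. I'll lower it 43 mm, so the pivot ends 20 mm above the card edge.

```bash
python3 -m crank '[[-0.01,0,0.03,0,0,0.01,1],[-0.012,0,0.08,0,0,0.01,1],[-0.012,0,0.14,0,0,0.01,1],[-0.012,0,0.2,0,0,0.01,1],[-0.012,0,0.26,0,0,0.01,1],[-0.012,0,0.32,0,0,0.01,1],[-0.012,0,0.37,0,0,0.01,1],[-0.012,0,0.41,0,0,0.01,1],[-0.012,0,0.43,0,0,0.01,1],[-0.012,0,0.43,0,0,0.01,1],[-0.012,0,0.43,0,0,0.01,1]]' 25
python3 m.py r | grep -v " 1[2-8]0 "
python3 - <<'E'
from h import *
p=np.load("pics/r_side.npz")["p"];cv2.imwrite("pics/r2.png",cv2.resize(p[190:250,225:285],(600,600),interpolation=cv2.INTER_CUBIC)[:,:,::-1])
E
```

```text
time_s: 8.7
eef_pos: [463.1, -214.2, 329.9]
ee_rot: [0.0, 0.658, 0.753, 0.0]
force: [0.4, 0.1, -0.7]
grip_width: 0.317
grip_force: 28.5
TCP [ 463.12 -214.2   329.91] yaw y 0.1357 tilt [-3.e-04  3.e-04 -1.e+00] w 26.962121706712008 28.45355451107025 [ 0.4  0.1 -0.7]
top 200 7 x [13.8 18.8 21.7] y [-14.2 -13.8 -13.3 -11.3 -10.8]
top 210 15 x [11.1 27.2 37.5] y [-16.6 -15.6  -0.1   1.4   2.6]
top 220 10 x [ 5.2 17.1 33. ] y [-19.8 -19.  -18.3  -5.    2.8]
side 190 34 x [-12.8  -7.2   5.7] y [-14.   -7.8  -0.5   3.7   8. ]
side 200 54 x [-19.7  -1.4  20.8] y [-18.2 -15.7 -14.3 -12.3   6.7]
side 210 101 x [-45.6  -9.4  48.2] y [-20.  -17.1  -2.8  -1.1  12.3]
side 220 82 x [-47.2  -6.3  45.2] y [-22.1 -19.2  -2.6  -0.3  13.1]
side 230 43 x [-47.8 -22.5  47.8] y [-3.7 -2.9 -2.1 -1.1 15.5]
side 240 32 x [-46.9 -19.8  -0.2] y [-4.8 -3.4 -2.7 -2.2 -0.6]
side 250 30 x [-48.7 -28.9   0.5] y [-4.3 -3.4 -2.8 -2.1  0.2]
side 260 57 x [-48.4 -11.1  45.4] y [-5.  -3.3 -2.8 -2.   0.2]
```

View pics/r2.png

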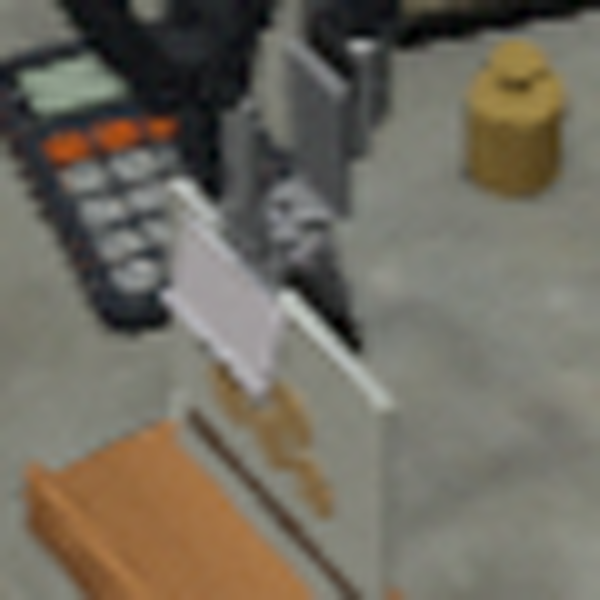

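The plate is in front of the card at (225,310) and the rear jaw is behind it at (335,300). The card edge runs between them, centred along its width, and no force shows. I'll trim 0.8 mm towards the card's front for equal gaps, let it settle, and hand in.

```bash
python3 -m crank '[[0,-0.004,0,0,0,0,1],[0,-0.008,0,0,0,0,1],[0,-0.008,0,0,0,0,1],[0,-0.008,0,0,0,0,1],[0,-0.008,0,0,0,0,1]]' 25
python3 -c "
from rig import ticket,status
s=status.sense();print(s['eef_pos'],s['force'],s['dq'].round(3))
print(ticket.finish_job())"
```

```text
time_s: 9.3
eef_pos: [462.3, -214.3, 329.7]
ee_rot: [0.0, 0.658, 0.753, 0.0]
force: [-0.0, 0.1, 0.1]
grip_width: 0.319
grip_force: 28.5
[ 462.28065949 -214.29585989  329.70875882] [-0.00233114  0.10697327  0.13399026] [ 0.     0.    -0.001  0.001  0.     0.002]
the job is handed in; nothing more can be done
None
```

I handed the job in at 9.3 s of the 38 s allowed: the grey clip is squeezed fully open over the middle of the card's top edge, with its ticket plate facing the card's front and one jaw on each side. The wrist force reads near zero, so nothing appears to be touching the card.

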